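# Swap the empty jars on the revolving sprinkle stand

## Robot

A 7-joint arm with a two-finger parallel gripper is mounted at the origin on a cart in front of the work surface, level with it; the furniture and walls round the work are solid. World frame = base frame: x ahead of the robot, y to its left, z up, the work surface at z = 0. Lengths are in m, angles in rad, forces in N, time in s.
With the tool pointing down it reaches from about 0.4 to 0.9 m from the base axis. Payload 5.5 kg.
Tool frame: the origin (TCP) lies between the finger pads; the fingertips stand 25 mm ahead of it and the grasp point (between the pads) lies 6 mm ahead of it; z points along the fingers, y is the line along which they close (so a half turn about z gives the same grasp; the last joint's range is limited). The gripper opens to 85 mm and grips with 20 to 120 N. Pads are 22 mm wide; open, the fingers measure 114 mm over their backs; the gripper's body (76 mm by 85 mm) begins 54 mm behind the grasp point. The pads swing forward as they close: fully open they stand 13 mm farther back than shut.
Start: joints at [1.491, 0.501, -0.427, 1.55, 0.221, 1.138, -0.21], TCP at [0.219, -0.612, 0.23] pointing down, gripper open.
Joint ranges: [-2.88, 2.88], [-0.31, 2.03], [-1.54, 1.56], [0.2, 2.42], [-1.41, 4.55], [0.19, 2.02], [-2.57, 2.57]. Speed limits (rad/s): [2.57, 2.57, 3.14, 3.14, 3.14, 3.14, 3.14].

## Interface

Orientations are given as a unit quaternion [w, x, y, z].
In Python, from workcell import env gives the robot as it stands. Calls block until the motion is done:
- env.move_ptp(position, orientation): joint-space move of the TCP to a pose.
- env.move_straight(position, attitude=None, speed=0.15, contact_N=None): straight line of the TCP; attitude=None keeps the orientation; speed is the mean speed in m/s. With contact_N (N) it stops when the force on the tool has changed by that much, and returns True; else False.
- env.move_j(angles): joint-space move.
- env.set_gripper(opening, effort=None): finger opening in m; effort is the grip in N (None keeps the last); returns when the fingers have stopped.
- env.wait(seconds).
- env.ik(position, orientation): joint angles nearest the present ones, or None.
- env.sense(): the state.
- env.camera(name): name is "scene" or "top" or "wrist"; returns (picture, depth): 480x640x3 uint8, red, green, blue; 480x640 float32, m along the optical axis (not along the pixel's ray), 0 where there is no reading.
- env.camera_params(name): a dict with "intrinsics" (3x3 intrinsics, pixels), "eye" and "orientation" of the camera in the world; the wrist camera has in their place "T_tool_cam" (4x4, takes a point from camera to tool coordinates, whose origin is the TCP and whose axes are the flange's). Camera axes: x right, y down, z forward; pixel columns grow to the right and rows downward; lengths in m; the calibration is good to about 2 mm. A picture is of the moment at which its call begins: read the wrist's pose just before it. camera_params takes no time and is no camera call.
A pose or a line that the arm cannot do raises env.PlanningError and nothing moves.
- env.hand_in(): hands the job in; it is judged then, once.
The state is a dict: "clock": time; "joints": joint angles; "dq": joint speeds; "effort": joint torques, N m; "tcp_pos": TCP position; "eef_rot": TCP orientation; "force": force on the tool from outside, world axes, zero at the start; "torque": the same for the moment, N m; "finger_gap": finger opening in m; "gripper_force": force on a finger pad.
Only numpy, scipy, OpenCV 4.12 (cv2) and the standard library are available. Lean on these libraries where they do the work, as an engineer would, in place of code of your own. Each camera call takes 0.05 s, during which the arm holds its last target. There are 200 camera calls.

## Task

Restock the revolving sprinkle stand so that all four of its stations hold a full jar. Only its front is open, so turn each station that has an empty jar or nothing to the front until it clicks in, unscrew the empty jar if there is one and stand it upright in a free cell of the wash crate, then put a full spare jar in and twist it home. Leave the full jar that is already on the stand and the jar in the crate in their places, do not disturb the bell, tape or carton, and leave the stand clicked in with a station at the front.

Things in the scene. Friction and masses are not known exactly. Their poses are not given: they have to be found in the camera images.
- stand: Fixed base of the revolving stand; origin on the table under its axis, z up; its -x side is the FRONT (steel pointer). A clear cover plate is fixed over the side and back stations: 149 to 153 mm above the table, from 6 mm in front of the axis to 88 mm behind, 88 mm to either side; nut on the axis 169 mm high. Jars come out only at the open front. Plunger block 134 mm behind the axis.
- turntable: Wooden turntable, 204 mm across, turning either way on the stand; origin under its axis, socket_0 on its -x side. A spring ball clicks it in when a socket is at the front: it pulls itself true from within 3 degrees; to enter or leave takes some 6 N at a post, from 7 to 3 degrees off. Elsewhere it stays where left (friction 1 N at a post).
- front (a point): Point of the fixed stand, 62 mm in front of its axis and 34 mm above the table: where the floor centre of the front socket comes when clicked in. To turn the table use its four rim posts, each midway between two sockets: a rod leaning outward with a dark wooden ball 22 mm across, ball centre 120 mm from the axis, 100 mm above the table. Pinch or push the ball.
- socket_0 (a point): Floor centre of one of the turntable's four sockets, 62 mm from the axis, 34 mm above the table; x radially outward, z up. An aluminium ring (bore 51, outside 72, 13 mm high) with two 18 mm gaps, along its +x and -x. A jar goes straight down with its ears in the gaps (7 degrees to spare either way, 3 mm all round) and stands on the floor.
- socket_1 (a point): As socket_0, a quarter turn counter-clockwise from it. To LOCK a jar turn it clockwise from above: its ears run under the ring (underside 8.5 mm above the floor) to a stop about 75 degrees on. To UNSCREW turn it counter-clockwise until the ears are back in the gaps (stop about 8 degrees past them), then lift.
- socket_2 (a point): As socket_0, half a turn from it. Each socket starts with a full jar, an empty jar (both locked, ears 60 to 72 degrees clockwise of the gaps) or nothing.
- socket_3 (a point): As socket_0, a quarter turn clockwise from it.
- empty_0: Empty jar locked in the stand: clear, see-through, green lid, 65 g. One or two are present; an absent one left its station vacant. 45 mm across, 96 mm tall (lid, fixed, 43 mm across above 84 mm). Origin: centre of its underside, z up. Two ears on its foot stick out along its own +x and -x to 30 mm from the axis, 11 mm wide, 1 to 6 mm above the underside; half a turn looks the same.
- empty_1: Empty jar, as empty_0 (may be absent).
- empty_2: Empty jar, as empty_0 (may be absent).
- full_0: The full sprinkle jar that is already locked in the stand (tan sprinkles, label, green lid), 115 g; stays in its station. 45 mm across, 96 mm tall (lid, fixed, 43 mm across above 84 mm). Origin: centre of its underside, z up. Two ears on its foot stick out along its own +x and -x to 30 mm from the axis, 11 mm wide, 1 to 6 mm above the underside; half a turn looks the same.
- spare_0: Full spare jar standing loose on the table at the left; looks as full_0, 90 to 150 g. 45 mm across, 96 mm tall (lid, fixed, 43 mm across above 84 mm). Origin: centre of its underside, z up. Two ears on its foot stick out along its own +x and -x to 30 mm from the axis, 11 mm wide, 1 to 6 mm above the underside; half a turn looks the same.
- spare_1: Full spare jar, as spare_0.
- spare_2: Full spare jar, as spare_0.
- crate: Grey wash crate, standing loose (0.8 kg), 76 x 220 mm, 62 mm high, walls and floor 4 mm; three cells, 68 x 68 mm inside, 72 mm apart in a row along its own y. Origin under its centre.
- cell_0 (a point): Floor centre of crate cell 0, 4 mm above the table.
- used_0: Empty jar (as empty_0) that already stands in crate cell_0; exactly one of used_0, used_1, used_2 is present.
- cell_1 (a point): Floor centre of crate cell 1, 4 mm above the table.
- used_1: Empty jar (as empty_0) that already stands in crate cell_1; exactly one of used_0, used_1, used_2 is present.
- cell_2 (a point): Floor centre of crate cell 2, 4 mm above the table; cell_2 is at the crate's +y end.
- used_2: Empty jar (as empty_0) that already stands in crate cell_2; exactly one of used_0, used_1, used_2 is present.
- call_bell: Counter bell, 76 mm across, 53 mm high, near the stand; leave alone. Origin under its centre.
- tape_roll: Roll of tape, 93 mm across, 48 mm high, at the far left; leave alone. Origin under its centre.
- mint_box: Small carton, 55 x 63 x 102 mm, between the gum-ball dispenser and the sweet bin; leave alone. Origin under its centre.

How it is judged:
By the outcome, as a careful person would: the job done as asked, in the order asked, and still so for the second after the job is handed in, with the robot touching nothing.
Of empty_0, empty_1, empty_2 only 1 to 2 are there at a start; the rules pass over those that are not, and their reading is None.
Of used_0, used_1, used_2 only 1 to 1 are there at a start; the rules pass over those that are not, and their reading is None.
At some moment in a run one of crate may be knocked a few centimetres aside while the robot is not near it.
It also fails if it takes over 210 s, if anything falls off the work surface, if the arm or the gripper's body presses on something with over 40 N, if the wrist force passes 120 N, or if a joint passes its speed limit or range.

## Working session

There is one attempt and no reset: what is moved stays moved. The work goes in short steps, each a Python script; the robot and the scene stay as the last script left them, time stands still between calls to the robot, and variables do not carry over. Pictures are saved under pics/ and viewed, at most 14 in all, crops included, and the job is handed in when it is done.

```bash
ls; mkdir -p pics; python3 - <<'E'
from workcell import env
import cv2,numpy as np
for n in("scene","top"):
    p,d=env.camera(n); cv2.imwrite(f"pics/{n}0.png",p[:,:,::-1]); np.save(f"pics/{n}0.npy",d)
    print(n,env.camera_params(n))
print(env.camera_params("wrist")); print(env.sense())
E
```

```text
pics
scene {'intrinsics': array([[544.85349622,   0.        , 318.79097929],
       [  0.        , 544.85349622, 242.31413992],
       [  0.        ,   0.        ,   1.        ]]), 'eye': array([-0.20780323,  0.65685257,  0.85385231]), 'orientation': array([ 0.18013785, -0.40084237,  0.81356508, -0.38077238])}
top {'intrinsics': array([[567.38011677,   0.        , 320.49646574],
       [  0.        , 567.38011677, 240.34339836],
       [  0.        ,   0.        ,   1.        ]]), 'eye': array([0.48234604, 0.07089668, 1.48220709]), 'orientation': array([-0.01373208,  0.71382427, -0.70004396,  0.01431042])}
{'intrinsics': array([[338.31869848,   0.        , 318.88766599],
       [  0.        , 338.31869848, 237.37534677],
       [  0.        ,   0.        ,   1.        ]]), 'T_tool_cam': array([[ 8.27281102e-04, -9.58139634e-01, -2.86300117e-01,
         7.15657245e-02],
       [ 9.99999583e-01,  9.03294242e-04, -1.33430816e-04,
        -1.64750807e-05],
       [ 3.86458600e-04, -2.86299887e-01,  9.58139982e-01,
        -1.44543644e-01],
       [ 0.00000000e+00,  0.00000000e+00,  0.00000000e+00,
         1.00000000e+00]])}
{'clock': 0.1, 'joints': array([ 1.49118997,  0.50177523, -0.42680424,  1.55136778,  0.22079153,
        1.13826786, -0.21029593]), 'dq': array([ 0.00123959, -0.00236659,  0.00044009, -0.00186974,  0.00062059,
        0.00077957, -0.00031631]), 'effort': array([-1.12311915e-02, -5.70812166e+01, -5.83919361e+00, -2.81752646e+01,
        1.03363892e-02,  5.47948715e-03, -5.88980470e-05]), 'tcp_pos': array([ 0.21824028, -0.61159611,  0.22864022]), 'eef_rot': array([-8.76389102e-04,  9.85341718e-01,  1.70589911e-01, -1.12736355e-04]), 'force': array([ 0.17996375, -0.36831406,  0.21448906]), 'torque': array([ 0.01573664, -0.04351788,  0.04468867]), 'gripper_force': 0.0, 'finger_gap': 0.08534956375549571}
```

View pics/scene0.png

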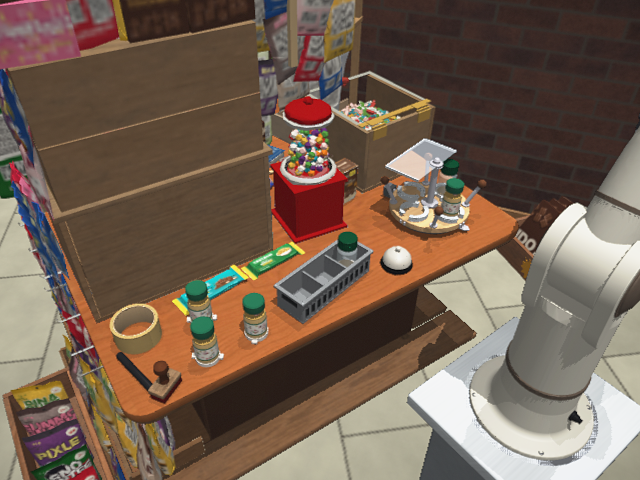

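View pics/top0.png

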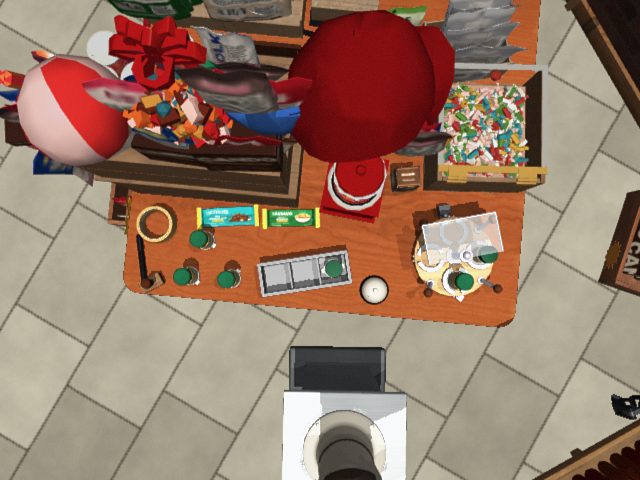

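The scene shows three spares at (197,300), (203,340), (254,317). The crate is at (325,280) with a jar at its right end, and the stand is near (430,200). In the top view the stand is at about (456,257), with lids at (463,281) and (487,255). I'll enlarge it next.

```bash
python3 - <<'E'
import cv2,numpy as np
a=cv2.imread("pics/top0.png")[195:315,395:520]; b=cv2.imread("pics/scene0.png")[135:245,375:500]
a=cv2.resize(a,(400,384),interpolation=cv2.INTER_CUBIC); b=cv2.resize(b,(400,352),interpolation=cv2.INTER_CUBIC)
o=np.zeros((384,800,3),np.uint8);o[:,:400]=a;o[:352,400:]=b
cv2.imwrite("pics/c1.png",o)
E
```

```text
(no output)
```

View pics/c1.png

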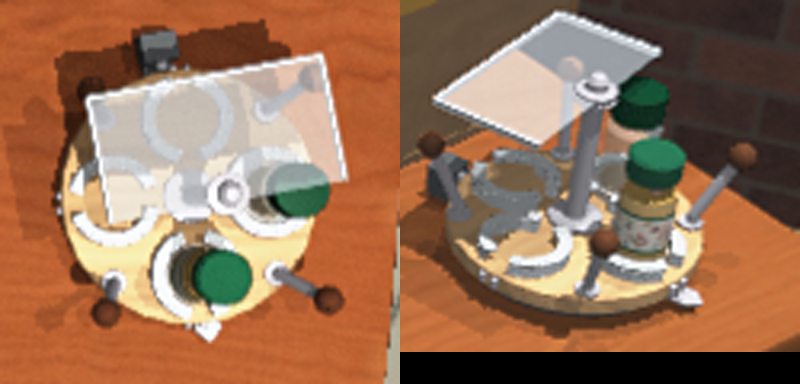

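The front jar is full (label visible). The one at the right (-y) is empty, and the left and back stations are vacant, so all three spares are needed. Next I'll write helpers and take close wrist views.

```bash
cat > h.py <<'E'
from workcell import env
import numpy as np, cv2
from scipy.spatial.transform import Rotation as R
def Rq(q): return R.from_quat(np.roll(np.asarray(q),-1))
def down(psi):
    q=(R.from_euler('z',psi)*R.from_euler('x',np.pi)).as_quat(); return np.roll(q,1)
def campose(n):
    P=env.camera_params(n)
    if n!="wrist": return P["intrinsics"],np.array(P["eye"]),Rq(P["orientation"]).as_matrix()
    s=env.sense(); T=np.eye(4);T[:3,:3]=Rq(s["eef_rot"]).as_matrix();T[:3,3]=s["tcp_pos"];T=T@P["T_tool_cam"]
    return P["intrinsics"],T[:3,3],T[:3,:3]
def snap(n,name):
    K,e,Rm=campose(n);p,d=env.camera(n);cv2.imwrite(f"pics/{name}.png",p[:,:,::-1])
    np.savez(f"pics/{name}.npz",K=K,e=e,R=Rm,d=d);return p,d
def ray(name,uv):
    f=np.load(f"pics/{name}.npz");v=f["R"]@np.linalg.inv(f["K"])@np.array([uv[0],uv[1],1.]);return f["e"],v
def atz(name,uv,z): e,v=ray(name,uv);return e+v*(z-e[2])/v[2]
def dep(name,uv):
    e,v=ray(name,uv);d=np.load(f"pics/{name}.npz")["d"];return e+v*d[int(round(uv[1])),int(round(uv[0]))]
def proj(name,X):
    f=np.load(f"pics/{name}.npz");c=f["R"].T@(np.asarray(X)-f["e"]);c=f["K"]@c;return c[:2]/c[2]
def tri(obs):
    A=np.zeros((3,3));b=np.zeros(3)
    for n,uv in obs:
        e,v=ray(n,uv);v=v/np.linalg.norm(v);M=np.eye(3)-np.outer(v,v);A+=M;b+=M@e
    return np.linalg.solve(A,b)
E
python3 - <<'E'
from h import *
np.set_printoptions(precision=4,suppress=True)
# feasibility of ik
for p in ([.40,-.27,.30],[.32,-.27,.1],[.355,-.18,.1],[.36,-.36,.1],[.38,-.27,.12],[.39,.35,.3],[.48,.36,.08],[.4,.39,.08],[.4,.11,.09]):
    print(p,[d for d in range(-180,180,30) if env.ik(p,down(np.radians(d))) is not None])
def go(p,psis):
    best=None
    for d in psis:
        try: env.move_ptp(p,down(np.radians(d)));print("ok",d);return
        except env.PlanningError as e: print(e)
go([.40,-.27,.33],(0,-30,30,-60)); snap("wrist","w_st1")
go([.43,-.22,.30],(0,-30,30,-60)); snap("wrist","w_st2")
go([.42,.34,.30],(0,30,60,-30)); snap("wrist","w_sp1")
go([.42,.28,.27],(0,30,60,-30)); snap("wrist","w_sp2")
print(env.sense()["clock"])
E
```

```text
[0.4, -0.27, 0.3] [-180, -150, -90, -60, -30, 0, 30, 60, 90, 120, 150]
[0.32, -0.27, 0.1] [-180, -150, -120, -90, -60, -30, 0, 30, 60, 90, 120, 150]
[0.355, -0.18, 0.1] [-180, -150, -120, -90, -60, -30, 0, 30, 60, 90, 120, 150]
[0.36, -0.36, 0.1] [-180, -150, -120, -90, -60, -30, 0, 30, 60, 90, 120, 150]
[0.38, -0.27, 0.12] [-180, -150, -120, -90, -60, -30, 0, 30, 60, 90, 120, 150]
[0.39, 0.35, 0.3] [-180, -150, -120, -90, -60, -30, 0, 30, 60, 90, 120, 150]
[0.48, 0.36, 0.08] [-180, -150, -120, -90, -60, -30, 0, 30, 60, 90, 120, 150]
[0.4, 0.39, 0.08] [-180, -150, -120, -90, -60, -30, 0, 30, 60, 90, 120, 150]
[0.4, 0.11, 0.09] [-180, -150, -120, -90, -60, -30, 0, 30, 60, 90, 120, 150]
ok 0
ok 0
ok 0
ok 0
4.5417
```

View pics/w_st1.png

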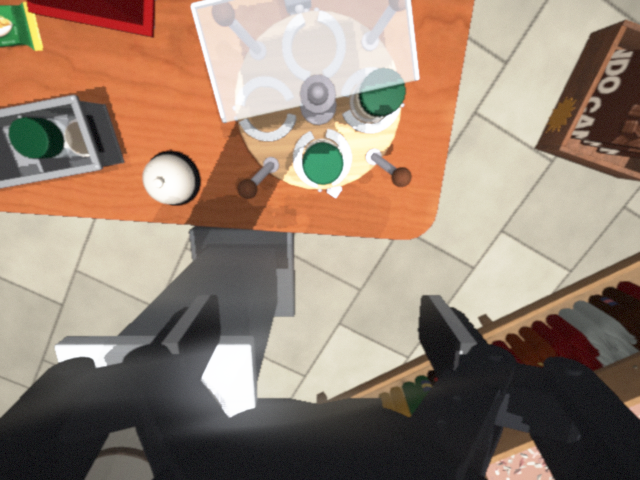

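View pics/w_sp1.png

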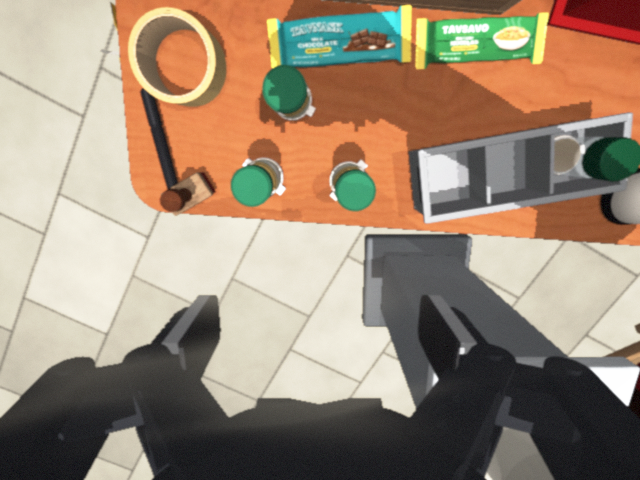

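View pics/w_st2.png

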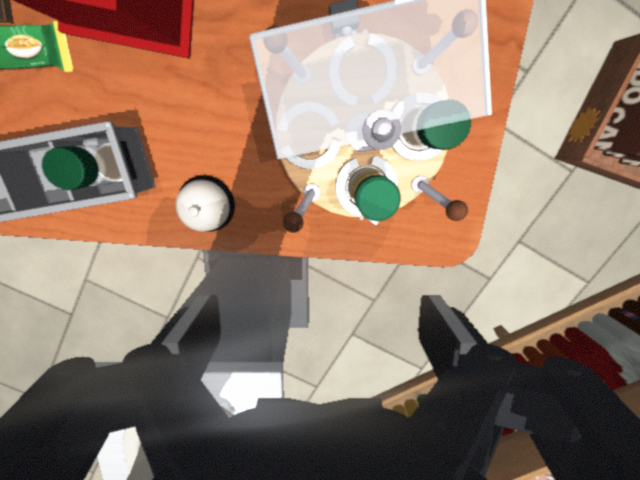

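View pics/w_sp2.png

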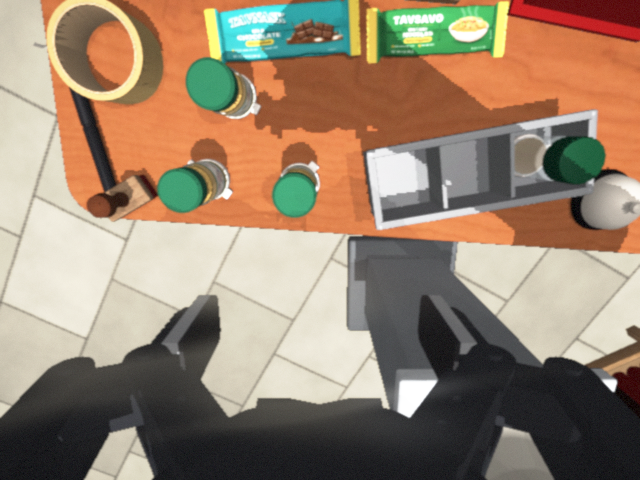

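Wrist views of the stand: front balls at (247,188) and (401,177) in the first, (293,222) and (456,210) in the second; nut at (318,90) and (382,128). The spares' lids and ears show at (251,184), (286,90), (354,188). The used jar is in the crate's -y end, and the other two cells are free.

```bash
cat >> h.py <<'E'
def cloud(name,p=None):
    f=np.load(f"pics/{name}.npz");d=f["d"];v,u=np.mgrid[:480,:640]
    P=np.stack([u,v,np.ones_like(u)],-1).reshape(-1,3)@np.linalg.inv(f["K"]).T*d.reshape(-1,1)
    c=cv2.imread(f"pics/{name}.png").reshape(-1,3)[:,::-1].astype(int);ok=d.ravel()>0
    return (P@f["R"].T+f["e"])[ok],c[ok]
def green(c): return (c[:,1]>c[:,0]+25)&(c[:,1]>c[:,2]+15)
def lidfit(X,c,guess,rad=.035):
    m=green(c)&(np.hypot(*(X[:,:2]-guess[:2]).T)<rad)&(X[:,2]>.06);Y=X[m]
    zt=np.percentile(Y[:,2],90);Y=Y[Y[:,2]>zt-.004]
    (cx,cy),r=cv2.minEnclosingCircle(Y[:,:2].astype(np.float32)); return np.r_[np.mean([Y[:,:2].mean(0),[cx,cy]],0),zt],r,len(Y)
E
python3 - <<'E'
from h import *
np.set_printoptions(precision=4,suppress=True)
bl=tri([("w_st1",(247,188)),("w_st2",(293,222))]);br=tri([("w_st1",(401,177)),("w_st2",(456,210))]);nut=tri([("w_st1",(318,90)),("w_st2",(382,128))])
print("balls",bl,br,"nut",nut)
for n,a,b,c in(("w_st1",(247,188),(401,177),(318,90)),("w_st2",(293,222),(456,210),(382,128))):
    A,B=atz(n,a,.1)[:2],atz(n,b,.1)[:2];t=B-A;nrm=np.array([-t[1],t[0]])/np.linalg.norm(t);nrm*=np.sign(nrm[0])
    print(n,A,B,np.linalg.norm(t),"axis",(A+B)/2+nrm*.08485,"yaw",np.degrees(np.arctan2(nrm[1],nrm[0])),"nut",atz(n,c,.169)[:2])
for n in("w_sp1","w_sp2"):
    X,c=cloud(n)
    for g in([.39,.4],[.488,.358],[.39,.294]):
        L=lidfit(X,c,np.array(g))
        rel=X[:,:2]-L[0][:2];r=np.hypot(*rel.T);a=np.degrees(np.arctan2(rel[:,1],rel[:,0]))
        m=(r>.0245)&(r<.031)&(X[:,2]>.0035)&(X[:,2]<.012)&(c.min(1)>110)
        h=np.histogram(a[m],np.arange(-180,181,15))[0]
        print(n,L,"ear",h, "circ mean deg",np.degrees(np.angle(np.exp(2j*np.radians(a[m])).sum()))/2)
for n in("w_st1","w_st2"):
    X,c=cloud(n)
    for g in([.38,-.27],[.44,-.33]): print(n,lidfit(X,c,np.array(g),.05))
X,c=cloud("w_sp1"); print("table z",np.median(X[(abs(X[:,0]-.42)<.02)&(abs(X[:,1]-.33)<.01),2]))
E
```

```text
balls [ 0.4169 -0.1931  0.1055] [ 0.428  -0.3622  0.0979] nut [ 0.5086 -0.2705  0.1582]
w_st1 [ 0.4162 -0.192 ] [ 0.4282 -0.3616] 0.1699840720333101 axis [ 0.5068 -0.2709] yaw 4.023688668489265 nut [ 0.508  -0.2709]
w_st2 [ 0.4153 -0.1925] [ 0.4286 -0.3614] 0.16938244264844235 axis [ 0.5065 -0.2703] yaw 4.486887579699794 nut [ 0.5076 -0.2682]
w_sp1 (array([0.4243, 0.405 , 0.0966]), 0.0031820088624954224, 7) ear [0 0 0 0 0 0 0 0 4 9 0 0 0 0 0 0 0 0 0 0 0 0 0 0] circ mean deg -42.51393384650258
w_sp1 (array([0.5193, 0.3661, 0.0974]), 0.011087891645729542, 124) ear [ 0  0  0  0  0  0  0  0  1 13  3  0  0  0  0  0  0  0  0  0  0  0  0  0] circ mean deg -35.21591224104935
w_sp1 (array([0.4219, 0.2983, 0.0975]), 0.011705849319696426, 89) ear [0 0 0 0 0 0 0 0 0 0 0 0 0 0 0 2 8 0 3 0 0 0 0 0] circ mean deg 70.96708948366276
w_sp2 (array([0.4243, 0.4043, 0.0974]), 0.003922386094927788, 9) ear [ 0  0  0  0  0  0  0  0  6 17  0  0  0  0  0  0  0  0  0  0  0  0  0  0] circ mean deg -41.24938552963435
w_sp2 (array([0.5191, 0.3659, 0.0972]), 0.011140769347548485, 157) ear [ 0  0  0  0  0  0  0  0  2 20  2  0  0  0  0  0  0  0  0  0  0  0  0  0] circ mean deg -37.24861787679736
w_sp2 (array([0.4218, 0.2986, 0.0973]), 0.011759467422962189, 112) ear [0 0 0 0 0 0 0 0 7 4 0 0 0 0 0 0 0 0 0 0 0 0 0 0] circ mean deg -47.463580775455995
w_st1 (array([ 0.4278, -0.274 ,  0.1315]), 0.010738617740571499, 81)
w_st1 (array([ 0.4442, -0.2856,  0.1316]), 0.017860261723399162, 401)
w_st2 (array([ 0.4279, -0.2738,  0.1316]), 0.010651787742972374, 80)
w_st2 (array([ 0.4442, -0.2853,  0.1315]), 0.017300885170698166, 426)
table z 0.38935909115617373
```

```bash
python3 - <<'E'
from h import *
np.set_printoptions(precision=4,suppress=True)
for n,a,b in(("w_st1",(222,122),(418,79)),("w_st2",(277,158),(491,114))):
    A,B=atz(n,a,.153),atz(n,b,.153);t=B-A;print(n,A[:2],B[:2],np.linalg.norm(t[:2]),"plate yaw",np.degrees(np.arctan2(-t[0],t[1])*1)+0, "ax from plate",(A+B)[:2]/2)
def itl(X,c,g,rad=.035,s=.03):
    for _ in range(5): L=lidfit(X,c,g,s); g=L[0]
    return L
for n in("w_st1","w_st2"):
    X,c=cloud(n)
    for g in([.43,-.274],[.50,-.336]): print(n,itl(X,c,np.array(g)))
for n in("w_sp1","w_sp2"):
    X,c=cloud(n)
    for g in([.425,.405],[.52,.366],[.422,.298]): print(n,itl(X,c,np.array(g)))
# crate: rim points
X,c=cloud("w_sp1");m=(abs(X[:,2]-.062)<.004)&(X[:,1]<.25)&(X[:,1]>-.1)&(X[:,0]>.34)&(X[:,0]<.55)&(np.ptp(c,axis=1)<40)
print(cv2.minAreaRect(X[m][:,:2].astype(np.float32)),m.sum())
# pictures directly above each spare at low height: camera ~0.20 above jar top, offset for tilt
s=0
for i,(x,y) in enumerate([(.412,.399),(.506,.362),(.41,.295)]):
    env.move_ptp([x-.03,y,.28],down(0)); snap("wrist",f"e{i}")
o=np.hstack([cv2.resize(cv2.imread(f"pics/e{i}.png")[30:330,190:450],(266,307)) for i in range(3)]);cv2.imwrite("pics/e.png",o);print(o.shape)
E
```

```text
w_st1 [ 0.4834 -0.1845] [ 0.5187 -0.3578] 0.17690131381198876 plate yaw -168.50046227387332 ax from plate [ 0.501  -0.2712]
w_st2 [ 0.4838 -0.1844] [ 0.5189 -0.3584] 0.17747903935807274 plate yaw -168.60149066166525 ax from plate [ 0.5014 -0.2714]
w_st1 (array([ 0.4451, -0.2751,  0.1315]), 0.020555885508656502, 1318)
w_st1 (array([ 0.5071, -0.3319,  0.1312]), 0.020796630531549454, 967)
w_st2 (array([ 0.4454, -0.2744,  0.1314]), 0.021116532385349274, 1510)
w_st2 (array([ 0.5061, -0.3308,  0.1311]), 0.02285810373723507, 934)
w_sp1 (array([0.4438, 0.4082, 0.0975]), 0.020752640441060066, 1256)
w_sp1 (array([0.5359, 0.3712, 0.0975]), 0.02106664702296257, 1601)
w_sp1 (array([0.439 , 0.3012, 0.0974]), 0.021087447181344032, 1249)
w_sp2 (array([0.4437, 0.4079, 0.0974]), 0.021063461899757385, 1509)
w_sp2 (array([0.536 , 0.3705, 0.0975]), 0.021139688789844513, 1968)
w_sp2 (array([0.4391, 0.3004, 0.0974]), 0.021059991791844368, 1478)
((0.45627573132514954, 0.11035098135471344), (0.08499352633953094, 0.22998537123203278), 9.686665534973145) 4195
(307, 798, 3)
```

View pics/e.png

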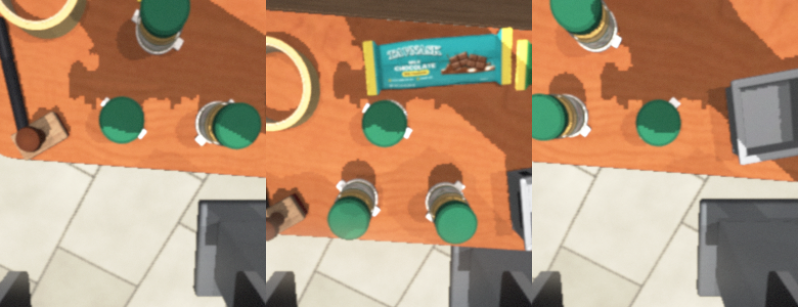

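Above-views: the first jar's ears are at about (103,102)/(142,133) in the mosaic, the second's at (401,107), and the third's at (672,103)/(643,143). I'll measure the angles with code.

```bash
python3 - <<'E'
from h import *
np.set_printoptions(precision=4,suppress=True)
C=[np.array(p) for p in([.4438,.4082],[.5360,.3710],[.4390,.3010])]
for i in range(3):
  for n in [f"e{k}" for k in range(3)]:
    X,c=cloud(n); g=C[i]
    try:
        for _ in range(4): L=lidfit(X,c,g,.03); g=L[0]
    except Exception: continue
    g=C[i] if L[2]<1000 else g
    f=np.load(f"pics/{n}.npz");v,u=np.mgrid[:480,:640];im=cv2.imread(f"pics/{n}.png")
    V=np.stack([u,v,np.ones_like(u)],-1).reshape(-1,3)@np.linalg.inv(f["K"]).T@f["R"].T
    W=f["e"]+V*((.006-f["e"][2])/V[:,2])[:,None]
    rel=W[:,:2]-g[:2];r=np.hypot(*rel.T);cc=im.reshape(-1,3).astype(int)
    m=(r>.0245)&(r<.032)&(np.ptp(cc,axis=1)<50)&(cc.min(1)>120)
    a=np.degrees(np.arctan2(rel[m,1],rel[m,0]));
    h=np.histogram(a,np.arange(-180,181,15))[0]
    print(i,n,L[0],L[2],h,"ear",np.degrees(np.angle(np.exp(2j*np.radians(a)).sum()))/2)
E
```

```text
0 e0 [0.4435 0.4087 0.0975] 1505 [ 0  0 15 31  5  0  0  0  0  0  0  0  0  0 11 27  3  0  0  0  0  0  0  0] ear 50.17834304340776
0 e1 [0.4446 0.4084 0.0975] 1200 [ 0  0 18 29  4  0  0  0  0  0  0  0  0  0  8 27 10  1  0  0  0  0  0  0] ear 51.13677946713945
0 e2 [0.4434 0.4079 0.0974] 1571 [ 0  0 20 28  7  0  0  0  0  0  0  0  0  0  0  0  0  0  0  0  0  0  2  0] ear 48.76154464164279
1 e0 [0.5359 0.3716 0.0975] 2028 [ 0  0  0 33 32  0  0  0  0  0  0  0  0  0  0 27 28  0  0  0  0  0  0  0] ear 59.85678489936365
1 e1 [0.5364 0.3711 0.0975] 1498 [ 0  0  0 29 26  0  0  0  0  0  0  0  0  0  0 21 16  0  0  0  0  0  0  0] ear 59.18554094677493
1 e2 [0.5356 0.3706 0.0974] 2055 [ 0  0  0 33 33  0  0  0  0  0  0  0  0  0  0  0  0  0  0  3  0  0  0  0] ear 61.34459227766631
2 e0 [0.4385 0.3017 0.0974] 1560 [ 1  0  0  0  0  0  0  0  0 13  1  0  0  0  0  0  0  0  0  0 13 29  8  0] ear -37.76452769880048
2 e1 [0.4393 0.3012 0.0974] 1216 [ 0  0  0  0  0  0  1  0 17 26  1  0  0  0  0  0  0  0  0  0 14 23  0  0] ear -42.50062653583966
2 e2 [0.4385 0.3006 0.0975] 1497 [ 0  0  0  0  0  0  0  0 15 32  4  0  0  0  0  0  0  0  0  0  0  0  0  0] ear -40.482834186192235
```

Stand axis is about (0.507,-0.2704) with yaw 11.45°. The turntable is now 7° short of its click. First turn: bring the left vacant station to the front.

```bash
cat >> h.py <<'E'
AX=np.array([.507,-.2704]);YAW=11.45;rad=np.radians
FR=AX+.062*np.array([np.cos(rad(180+YAW)),np.sin(rad(180+YAW))])
SP=[((.4437,.4083),50.3),((.536,.3711),60.),((.4388,.3012),-40.)]
def ballpos(th,z): return [AX[0]+.12*np.cos(rad(th)),AX[1]+.12*np.sin(rad(th)),z]
def turn(a,b,lift=.20):
    env.set_gripper(.060); env.move_ptp(ballpos(a,lift),down(rad(a-180)))
    hit=env.move_straight(ballpos(a,.107),speed=.12,contact_N=12); print("down hit",hit)
    env.set_gripper(.0,30); print("gap",env.sense()["finger_gap"])
    n=int(np.ceil(abs(b-a)/8)); fm=0
    for t in np.linspace(a,b,n+1)[1:]:
        env.move_straight(ballpos(t,.107),down(rad(t-180)),speed=.07); fm=max(fm,np.linalg.norm(env.sense()["force"]))
    env.set_gripper(.045); env.move_straight(ballpos(b,lift),speed=.2); print("fmax",fm,"clock",env.sense()["clock"])
def measure(name):
    X,c=cloud(name)
    m=(c[:,0]<140)&(c[:,0]>c[:,2]+15)&(c[:,0]>c[:,1]+8)&(abs(X[:,2]-.103)<.012); rel=X[m,:2]-AX;r=np.hypot(*rel.T);k=(r>.1)&(r<.135)
    t=np.degrees(np.arctan2(rel[k,1],rel[k,0]))-YAW
    off=np.degrees(np.angle(np.exp(4j*rad(t-45)).sum()))/4; return off,k.sum(),np.histogram((t+360)%360,np.arange(0,361,45))[0]
E
python3 - <<'E'
from h import *
print(measure("w_st1"),measure("w_st2"))
turn(139.25,180+YAW+45)
env.move_ptp([.38,-.24,.33],down(0)); snap("wrist","t1"); print(measure("t1"))
X,c=cloud("t1")
cv2.imwrite("pics/t1c.png",cv2.resize(cv2.imread("pics/t1.png")[0:240,180:500],None,fx=2,fy=2))
E
```

```text
(np.float64(-7.172714945698888), np.int64(530), array([  0,   0, 313,   0, 217,   0,   0,   0])) (np.float64(-7.617247750521875), np.int64(628), array([ 19,   0, 336,   0, 273,   0,   0,   0]))
down hit False
gap -0.00034450990288083634
fmax 1.8649404463090224 clock 16.2333
(np.float64(14.705580101704308), np.int64(798), array([  0, 322,   0, 207,   0, 269,   0,   0]))
```

View pics/t1c.png

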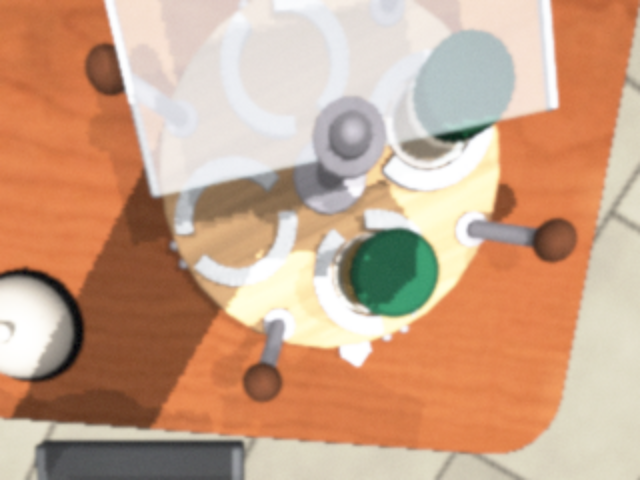

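The pinch closed on nothing (gap 0), and the table is now at +14.7°. I'll cage the ball loosely between the fingers and drag it, instead of squeezing.

```bash
cat >> h.py <<'E'
def turn(a,b,lift=.20,z=.102,gap=.034,tag=None):
    env.set_gripper(.060); env.move_ptp(ballpos(a,lift),down(rad(a-180)))
    hit=env.move_straight(ballpos(a,z),speed=.12,contact_N=10); print("down hit",hit,env.sense()["tcp_pos"])
    if hit: env.move_straight(ballpos(a,lift)); return False
    env.set_gripper(gap,30); print("gap",env.sense()["finger_gap"])
    if tag: snap("wrist",tag)
    n=int(np.ceil(abs(b-a)/8)); F=[]
    for t in np.linspace(a,b,n+1)[1:]:
        env.move_straight(ballpos(t,z),down(rad(t-180)),speed=.07); s=env.sense();F.append(round(float(np.linalg.norm(s["force"])),1))
    env.set_gripper(.050); env.move_straight(ballpos(b,lift),speed=.2); print("F",F,"clock",env.sense()["clock"]); return True
E
python3 - <<'E'
from h import *
turn(161.15,180+YAW+45,tag="t2g")
env.move_ptp([.38,-.24,.33],down(0)); snap("wrist","t2"); print(measure("t2"))
cv2.imwrite("pics/t2c.png",np.hstack([cv2.resize(cv2.imread("pics/t2g.png"),(400,300)),cv2.resize(cv2.imread("pics/t2.png")[0:240,180:500],(400,300))]))
E
```

```text
down hit False [ 0.39417344 -0.23206642  0.10283311]
gap 0.03409639313400013
F [0.7, 0.9, 0.4, 0.8, 1.2, 1.3, 0.7, 0.4, 0.7, 5.1] clock 24.2333
(np.float64(-5.869736735604099), np.int64(573), array([  0,   0, 316,   0, 257,   0,   0,   0]))
```

View pics/t2c.png

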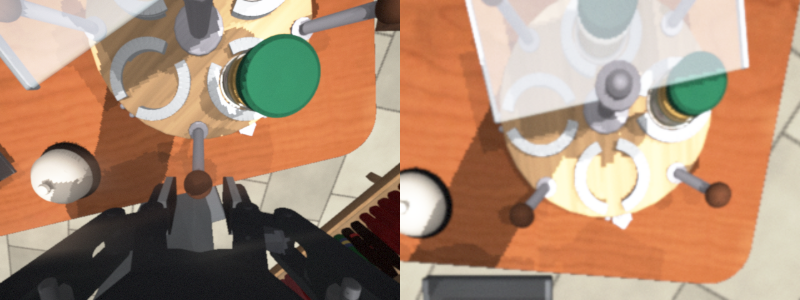

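The cage works. The table stopped 5.9° short, so I'll push the remaining bit with some overshoot.

```bash
sed -i 's/\.12\*np\.cos(rad(th))/.117*np.cos(rad(th))/; s/\.12\*np\.sin(rad(th))/.117*np.sin(rad(th))/' h.py; python3 - <<'E'
from h import *
turn(230.6,180+YAW+45+4.5)
env.move_ptp([.38,-.24,.33],down(0)); snap("wrist","t3"); print(measure("t3"))
E
```

```text
down hit False [ 0.43337787 -0.36114566  0.10285185]
gap 0.03388120994862239
F [1.0, 1.1] clock 29.2583
(np.float64(-0.1620370948629933), np.int64(557), array([  0,   0, 142, 152, 151, 112,   0,   0]))
```

```bash
cat >> h.py <<'E'
GH=.088  # TCP above jar underside when gripped
def twist(deg):
    """turn tool about vertical by deg (ccw from above +), commanded pose based"""
    s=env.sense();q=np.array(s["joints"]);psi0=Rq(s["eef_rot"]).apply([1,0,0]);n=int(np.ceil(abs(deg)/26))
    for k in range(1,n+1):
        p=q.copy();p[6]-=rad(deg)*k/n;env.move_j(p)
    s=env.sense();x=Rq(s["eef_rot"]).apply([1,0,0])
    print("twist",np.degrees(np.angle(complex(*x[:2])/complex(*psi0[:2]))),"tq",s["torque"],"f",s["force"],"gap",s["finger_gap"])
def via(psi=None): env.move_ptp([.43,.10,.30],down(rad(psi)))
def pick(xy,psi,zf=0.,grip=60):
    env.set_gripper(.066); env.move_ptp([*xy,zf+.20],down(rad(psi)))
    hit=env.move_straight([*xy,zf+GH],speed=.12,contact_N=15)
    env.set_gripper(0,grip); print("pick hit",hit,env.sense()["tcp_pos"],"gap",env.sense()["finger_gap"])
def insert(psi,xy=FR,zf=.034):
    env.move_ptp([*xy,.26],down(rad(psi))); env.move_straight([*xy,zf+GH+.025],speed=.15)
    env.wait(.2);hit=env.move_straight([*xy,zf+GH-.003],speed=.03,contact_N=6)
    s=env.sense();print("insert hit",hit,s["tcp_pos"],s["force"]);return s["tcp_pos"][2]-zf-GH
E
python3 - <<'E'
from h import *
np.set_printoptions(precision=4,suppress=True)
X,c=cloud("t3");m=(abs(X[:,2]-.048)<.004)&(np.hypot(*(X[:,:2]-FR).T)<.042)&(np.ptp(c,axis=1)<40)
ring=cv2.minEnclosingCircle(X[m][:,:2].astype(np.float32));print("FR",FR,"ring",ring,np.median(X[m][:,2]))
psi_i=YAW+37; xy,e=SP[2]; psi_p=psi_i+(e-YAW); print(psi_p)
pick(xy,psi_p); p=env.sense()["tcp_pos"]
env.move_straight([*xy,.30],speed=.25); via(psi_i)
d=insert(psi_i); print("dz",d,"clock",env.sense()["clock"])
E
```

```text
FR [ 0.4462 -0.2827] ring ((0.44589224457740784, -0.28236162662506104), 0.03613044321537018) 0.04719383315043574
-3.0
pick hit False [0.4397 0.3016 0.0894] gap 0.03886518202911795
insert hit True [ 0.4461 -0.2828  0.1233] [0.0363 0.7557 5.1246]
dz 0.0013436599837160917 clock 39.5667
```

Seated: the height difference of 33.9 mm matches the socket floor. Now twist home.

```bash
python3 - <<'E'
from h import *
np.set_printoptions(precision=3,suppress=True)
twist(-50);twist(-22)
print(env.move_straight([*FR,env.sense()["tcp_pos"][2]+.003],speed=.02,contact_N=8),env.sense()["force"],env.sense()["tcp_pos"])
E
```

```text
twist 49.95808785227394 tq [0.015 0.043 0.003] f [ 0.157 -0.128  0.289] gap -0.00024689028432756224
twist 21.766405719351585 tq [0.001 0.024 0.034] f [ 0.531  0.305 -0.123] gap 0.00030913307997676844
False [-0.521 -0.36   0.237] [ 0.446 -0.283  0.126]
```

The twist went the wrong way (sign) and the grip came off. I'll raise the arm and look.

```bash
sed -i 's/p\[6\]-=/p[6]+=/' h.py; python3 - <<'E'
from h import *
np.set_printoptions(precision=4,suppress=True)
snap("wrist","f0"); print(env.sense()["tcp_pos"])
env.set_gripper(.07);env.move_straight([*FR,.26],speed=.2)
env.move_ptp([.38,-.24,.33],down(0)); snap("wrist","f1"); print(measure("f1"))
X,c=cloud("f1");g=FR
for _ in range(4): L=lidfit(X,c,g,.03);g=L[0]
print(L)
cv2.imwrite("pics/f.png",np.hstack([cv2.resize(cv2.imread("pics/f0.png"),(400,300)),cv2.resize(cv2.imread("pics/f1.png")[0:240,180:500],(400,300))]))
E
```

```text
[ 0.4463 -0.2827  0.1259]
(np.float64(-0.3201443889903261), np.int64(512), array([  0,   0, 141, 123, 145, 103,   0,   0]))
(array([ 0.4735, -0.3088,  0.1356]), 0.018268054351210594, 445)
```

View pics/f.png

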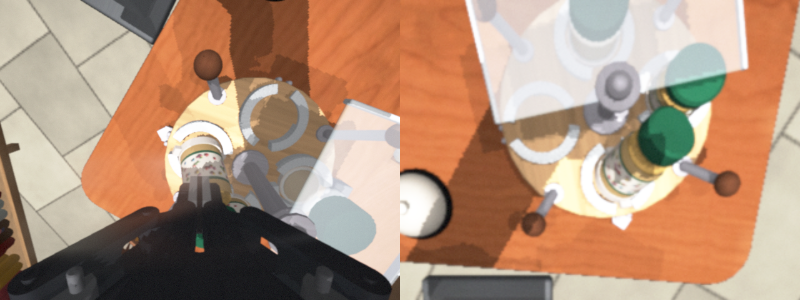

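The jar leans in the socket: it was only gripped at the pads' edge. The fingers' leading edge in the wrist picture suggests an offset along tool x, so I'll cross-check wrist-derived positions against the top and scene cameras.

```bash
python3 - <<'E'
from h import *
np.set_printoptions(precision=4,suppress=True)
snap("top","top1");snap("scene","scene1")
for n in("top0","scene0"):
    K,e,Rm=campose(n.rstrip("0"));np.savez(f"pics/{n}.npz",K=K,e=e,R=Rm,d=np.load(f"pics/{n}.npy"))
    X,c=cloud(n)
    for g in([.4435,.4083],[.536,.3711],[.439,.301],[.4452,-.275]):
        g=np.array(g)-[.01,0]
        for _ in range(5): L=lidfit(X,c,g,.03);g=L[0]
        print(n,L)
print([atz("top0",p,.1)[:2] for p in((428.4,292.5),(497.2,288.8))],"wrist gave (.416,-.1925),(.4283,-.3615)")
# wrist view with tool rotated 90: same objects
env.move_ptp([.44,.34,.33],down(rad(90)));snap("wrist","k1")
env.move_ptp([.44,.34,.33],down(rad(-90)));snap("wrist","k2")
for n in("k1","k2","e1"):
    X,c=cloud(n)
    for g in([.4435,.4083],[.536,.3711]):
        g=np.array(g)
        for _ in range(5): L=lidfit(X,c,g,.03);g=L[0]
        print(n,L)
E
```

```text
top0 (array([0.4442, 0.4077, 0.0993]), 0.020728642120957375, 137)
top0 (array([0.5364, 0.3698, 0.1003]), 0.02076621726155281, 111)
top0 (array([0.438 , 0.2992, 0.0994]), 0.020875252783298492, 114)
top0 (array([ 0.4452, -0.2739,  0.133 ]), 0.020659754052758217, 141)
scene0 (array([0.4419, 0.4123, 0.0966]), 0.021347936242818832, 298)
scene0 (array([0.5341, 0.3756, 0.0968]), 0.02226509340107441, 235)
scene0 (array([0.436 , 0.3037, 0.0969]), 0.021404249593615532, 245)
scene0 (array([ 0.4418, -0.2707,  0.131 ]), 0.02326437272131443, 123)
[array([ 0.4155, -0.1943]), array([ 0.4277, -0.3614])] wrist gave (.416,-.1925),(.4283,-.3615)
k1 (array([0.4434, 0.4089, 0.0975]), 0.0206155925989151, 1164)
k1 (array([0.5354, 0.3721, 0.0975]), 0.021418124437332153, 1125)
k2 (array([0.4428, 0.4063, 0.0975]), 0.020098064094781876, 800)
k2 (array([0.5355, 0.37  , 0.0975]), 0.02101551927626133, 939)
e1 (array([0.4446, 0.4084, 0.0975]), 0.02063315361738205, 1200)
e1 (array([0.5364, 0.3711, 0.0975]), 0.020572401583194733, 1498)
```

```bash
python3 - <<'E'
from h import *
np.set_printoptions(precision=4,suppress=True)
P=env.camera_params("wrist");T=P["T_tool_cam"];K=P["intrinsics"]
for n in("k1","t2g","f0"):
    d=np.load(f"pics/{n}.npz")["d"];v,u=np.mgrid[:480,:640]
    X=(np.stack([u,v,np.ones_like(u)],-1).reshape(-1,3)@np.linalg.inv(K).T*d.reshape(-1,1))@T[:3,:3].T+T[:3,3]
    c=cv2.imread(f"pics/{n}.png").reshape(-1,3)
    m=(d.ravel()>.02)&(d.ravel()<.25)&(abs(X[:,1])<.065)&(X[:,0]>-.04)&(c.max(1)<130)&(np.ptp(c,axis=1)<30)
    Y=X[m];print(n,m.sum())
    for z0 in np.arange(-.06,.04,.01):
        k=(Y[:,2]>=z0)&(Y[:,2]<z0+.01)
        if k.sum()>20: print("  z %.2f n%d x %.4f..%.4f |y| %.4f..%.4f"%(z0,k.sum(),*np.percentile(Y[k,0],[2,98]),*np.percentile(abs(Y[k,1]),[2,98])))
E
```

```text
k1 62802
  z -0.06 n2859 x 0.0067..0.0141 |y| 0.0343..0.0620
  z -0.05 n1692 x -0.0059..0.0122 |y| 0.0336..0.0457
  z -0.04 n1671 x -0.0089..0.0118 |y| 0.0336..0.0487
  z -0.03 n1349 x -0.0087..0.0118 |y| 0.0336..0.0486
  z -0.02 n696 x -0.0090..0.0117 |y| 0.0336..0.0469
t2g 73052
  z -0.06 n7949 x -0.0092..0.0138 |y| 0.0184..0.0499
  z -0.05 n2224 x -0.0083..0.1058 |y| 0.0011..0.0435
  z -0.04 n1235 x -0.0094..0.0118 |y| 0.0158..0.0301
  z -0.03 n1276 x -0.0086..0.1128 |y| 0.0021..0.0309
  z -0.02 n1542 x -0.0074..0.1156 |y| 0.0005..0.0307
  z -0.01 n541 x -0.0088..0.1174 |y| 0.0002..0.0235
  z 0.00 n327 x 0.0098..0.1193 |y| 0.0002..0.0085
  z 0.01 n432 x 0.0092..0.1187 |y| 0.0004..0.0269
  z 0.02 n488 x 0.0142..0.1181 |y| 0.0004..0.0380
  z 0.03 n416 x 0.0186..0.1182 |y| 0.0003..0.0401
f0 70745
  z -0.06 n6662 x -0.0078..0.0138 |y| 0.0020..0.0370
  z -0.05 n1847 x -0.0067..0.0141 |y| 0.0005..0.0282
  z -0.04 n1180 x -0.0117..0.0119 |y| 0.0001..0.0638
  z -0.03 n1154 x -0.0094..0.0119 |y| 0.0005..0.0611
  z -0.02 n489 x -0.0136..0.0117 |y| 0.0001..0.0571
  z -0.01 n467 x -0.0200..0.0114 |y| 0.0009..0.0641
  z 0.00 n434 x -0.0255..-0.0113 |y| 0.0239..0.0641
  z 0.01 n319 x -0.0252..-0.0112 |y| 0.0313..0.0640
  z 0.02 n399 x -0.0220..0.0778 |y| 0.0095..0.0641
  z 0.03 n359 x -0.0215..0.0773 |y| 0.0090..0.0637
```

The depth picture shows the fingertips end about at the TCP when shut (25 mm farther back than stated), so I've been gripping too high. I'll fix the grip height, then right the leaning jar by its lid.

```bash
sed -i 's/^GH=.088/GH=.066/; s/lift=.20,z=.102/lift=.18,z=.086/' h.py; python3 - <<'E'
from h import *
np.set_printoptions(precision=4,suppress=True)
q=down(rad(10)); L=np.array([.4735,-.3088])
env.set_gripper(.062); via(10); env.move_ptp([*L,.20],q)
print(env.move_straight([*L,.112],speed=.06,contact_N=8),env.sense()["tcp_pos"])
env.set_gripper(0,20); s=env.sense();print("gap",s["finger_gap"],s["force"])
print(env.move_straight([*FR,.118],speed=.03,contact_N=20)); s=env.sense();print(s["tcp_pos"],s["finger_gap"],s["force"])
snap("wrist","r0")
E
```

```text
False [ 0.4737 -0.3089  0.1123]
gap 0.046587219682330226 [1.1661 0.1448 2.586 ]
False
[ 0.4471 -0.2839  0.1189] 0.04117213174880639 [-1.0656 -3.3543 -0.7968]
```

```bash
cat >> h.py <<'E'
def lid(name,g,n=5,s=.03):
    X,c=cloud(name);g=np.array(g)
    for _ in range(n): L=lidfit(X,c,g,s);g=L[0]
    return L
def ears(name,g,z0):
    f=np.load(f"pics/{name}.npz");v,u=np.mgrid[:480,:640];im=cv2.imread(f"pics/{name}.png")
    V=np.stack([u,v,np.ones_like(u)],-1).reshape(-1,3)@np.linalg.inv(f["K"]).T@f["R"].T
    W=f["e"]+V*((z0-f["e"][2])/V[:,2])[:,None];rel=W[:,:2]-np.asarray(g)[:2];r=np.hypot(*rel.T);cc=im.reshape(-1,3).astype(int)
    m=(r>.0245)&(r<.032)&(np.ptp(cc,axis=1)<50)&(cc.min(1)>120);a=np.degrees(np.arctan2(rel[m,1],rel[m,0]))
    return np.degrees(np.angle(np.exp(2j*rad(a)).sum()))/2,np.histogram(a,np.arange(-180,181,15))[0]
E
python3 - <<'E'
from h import *
np.set_printoptions(precision=4,suppress=True)
env.set_gripper(.07);env.move_straight([*FR,.26],speed=.2)
env.move_ptp([FR[0]-.04,FR[1],.29],down(0));snap("wrist","r1");print(measure("r1"),lid("r1",FR))
cv2.imwrite("pics/r1c.png",cv2.resize(cv2.imread("pics/r1.png")[40:300,190:490],None,fx=2,fy=2))
E
```

```text
(np.float64(0.046724979013990406), np.int64(643), array([  0,   0, 162, 197, 151, 133,   0,   0])) (array([ 0.4448, -0.2811,  0.1314]), 0.020905647426843643, 1673)
```

View pics/r1c.png

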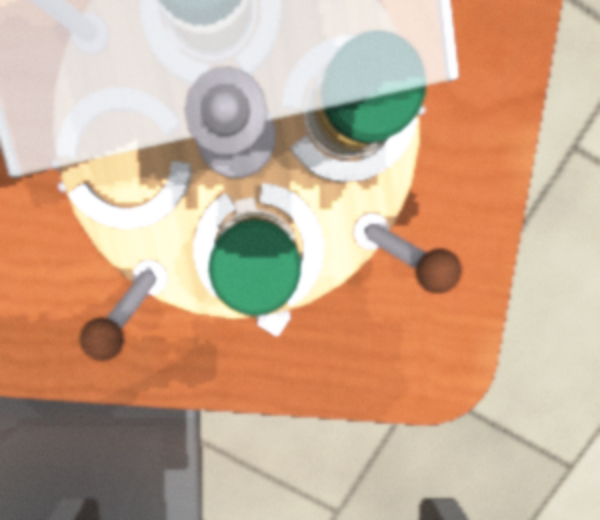

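The jar stands upright at full depth (lid z 131.4 mm, the same as the seated one), centred in the front ring. Now grip it properly and twist clockwise.

```bash
cat >> h.py <<'E'
def lock(total=80,step=10):
    s=env.sense();q=np.array(s["joints"]);t0=s["torque"][2];x0=Rq(s["eef_rot"]).apply([1,0,0])
    sg=-1;out=[]
    for k in range(int(total/step)):
        q=q.copy();q[6]-=sg*rad(step);env.move_j(q);s=env.sense();x=Rq(s["eef_rot"]).apply([1,0,0])
        a=np.degrees(np.angle(complex(*x[:2])/complex(*x0[:2])));out.append((round(a,1),round(float(s["torque"][2]-t0),2)))
        if k==0 and a>0: raise SystemExit("wrong way")
        if abs(s["torque"][2]-t0)>1.2: break
    print("lock",out,"gap",s["finger_gap"],"f",s["force"])
def leave(xy=FR): env.set_gripper(.068);env.move_straight([*xy,.25],speed=.2)
E
python3 - <<'E'
from h import *
np.set_printoptions(precision=4,suppress=True)
psi=YAW+40;env.set_gripper(.066);env.move_ptp([*FR,.22],down(rad(psi)))
print(env.move_straight([*FR,.034+GH],speed=.08,contact_N=10),env.sense()["tcp_pos"]);env.set_gripper(0,50);print(env.sense()["finger_gap"])
lock(80); print(env.sense()["clock"])
E
```

```text
False [ 0.4466 -0.2829  0.1004]
0.04303762172296872wrong way
```

```bash
sed -i 's/sg=-1;out/sg=1;out/' h.py; python3 - <<'E'
from h import *
np.set_printoptions(precision=4,suppress=True)
s=env.sense();print(s["finger_gap"],s["torque"],s["joints"][6])
lock(90)
snap("wrist","l1"); 
E
```

```text
0.04311674936280635 [-0.517  -0.7591 -0.1767] 0.5928943932744402
lock [(np.float64(-9.9), 0.19), (np.float64(-19.7), 0.19), (np.float64(-29.6), 0.11), (np.float64(-39.6), 0.17), (np.float64(-49.6), 0.19), (np.float64(-59.6), 0.19), (np.float64(-69.6), 0.14), (np.float64(-79.6), 0.19), (np.float64(-89.5), 0.56)] gap 0.04308889916248965 f [ 0.554   0.0846 -2.6419]
```

```bash
cat >> h.py <<'E'
def tug():
    p=env.sense()["tcp_pos"];z=p[2];h=env.move_straight([p[0],p[1],z+.006],speed=.02,contact_N=7);s=env.sense();print("tug",h,s["tcp_pos"][2]-z,s["force"],s["finger_gap"])
    env.move_straight([p[0],p[1],z],speed=.03);return h
E
python3 - <<'E'
from h import *
np.set_printoptions(precision=4,suppress=True)
tug(); leave()
b=180+YAW-45
turn(b,b+90+4.5)
env.move_ptp([FR[0]-.04,FR[1],.30],down(0));snap("wrist","t4");print(measure("t4"),lid("t4",AX+.062*np.array([np.cos(rad(281.45)),np.sin(rad(281.45))])),env.sense()["clock"])
E
```

```text
tug True 0.00150664060441065 [ 0.4488 -1.1055  2.6367] 0.04291982758528511
down hit False [ 0.4099 -0.2064  0.0865]
gap 0.03387883498470768
F [0.7, 0.6, 0.8, 1.1, 0.4, 0.9, 1.5, 0.9, 0.9, 0.5, 0.8, 2.7] clock 74.9917
(np.float64(0.4245511511524227), np.int64(608), array([  0,   0, 143, 196, 128, 141,   0,   0])) (array([ 0.5107, -0.3328,  0.1315]), 0.01929081603884697, 710) 76.1917
```

Clicked (0.4°). Next is spare 0 into this second vacant station.

```bash
cat >> h.py <<'E'
def fill(i,total=90):
    psi_i=YAW+40; xy,e=SP[i]; psi_p=psi_i+(e-YAW); pick(xy,psi_p,grip=50); zp=env.sense()["tcp_pos"][2]
    env.move_straight([*xy,.28],speed=.3); via(psi_i); d=insert(psi_i); dz=env.sense()["tcp_pos"][2]-zp-.034
    print("dz",dz,"gap",env.sense()["finger_gap"])
    if abs(dz)>.004: return False
    p=env.sense()["tcp_pos"]; env.move_straight([*FR,p[2]+.0005],speed=.02)
    lock(total); return tug()
E
python3 - <<'E'
from h import *
np.set_printoptions(precision=4,suppress=True)
print(fill(0),env.sense()["clock"])
E
```

```text
pick hit False [0.4444 0.409  0.0672] gap 0.04320089167336989
insert hit True [ 0.4461 -0.2827  0.1011] [0.3671 0.3501 5.5989]
dz -9.853202220910795e-05 gap 0.04289775878973969
lock [(np.float64(-9.8), 0.01), (np.float64(-19.6), 0.01), (np.float64(-29.6), 0.0), (np.float64(-39.6), 0.0), (np.float64(-49.6), 0.01), (np.float64(-59.6), 0.0), (np.float64(-69.6), -0.01), (np.float64(-79.5), 0.26), (np.float64(-89.6), 0.18)] gap 0.04320041390793622 f [-3.652   5.2402 10.2295]
tug True 0.00019004282804245543 [-1.7412  0.6487  3.4716] 0.04306435907249022
True 89.4
```

Locked at its stop. Turn to the empty jar's station and measure the crate with the top camera.

```bash
cat >> h.py <<'E'
def crate(name,lo=.05,g=(.456,.110)):
    X,c=cloud(name);m=(abs(X[:,2]-.062)<.005)&(np.hypot(*(X[:,:2]-np.array(g)).T)<.17)&(X[:,0]<.56)&(np.ptp(c,axis=1)<45)&(c.max(1)>70)
    im=np.round((X[m][:,:2]-np.array(g)+.2)/.001).astype(int);M=np.zeros((400,400),np.uint8);M[im[:,0],im[:,1]]=255
    M=cv2.morphologyEx(M,cv2.MORPH_CLOSE,np.ones((7,7)));n,lab,st,_=cv2.connectedComponentsWithStats(M);k=1+np.argmax(st[1:,4])
    v=np.argwhere(lab==k)*.001-.2+np.array(g);(cx,cy),(w,h),a=cv2.minAreaRect(v.astype(np.float32))
    if w>h: w,h=h,w;a+=90
    a=(a+90)%180-90;return np.array([cx,cy]),w,h,a
E
python3 - <<'E'
from h import *
np.set_printoptions(precision=4,suppress=True)
leave(); b=180+YAW-45; turn(b,b+90+4.5)
env.move_ptp([FR[0]-.06,FR[1],.29],down(0));snap("wrist","t5");print(measure("t5"),lid("t5",FR),env.sense()["clock"])
snap("top","top2")
for n in("top0","top2","w_sp1","w_sp2"): print(n,crate(n))
cv2.imwrite("pics/t5c.png",np.hstack([cv2.resize(cv2.imread("pics/t5.png")[40:300,190:490],(460,400)),cv2.resize(cv2.imread("pics/top2.png")[210:330,230:400],(340,240),interpolation=cv2.INTER_CUBIC).repeat(1,0) if 0 else cv2.copyMakeBorder(cv2.resize(cv2.imread("pics/top2.png")[210:330,230:400],(340,240)),0,160,0,0,cv2.BORDER_CONSTANT)]))
E
```

```text
down hit False [ 0.41   -0.2064  0.0865]
gap 0.03409053343513841
F [0.3, 0.8, 0.5, 0.9, 0.2, 1.2, 0.8, 0.9, 0.6, 0.7, 1.0, 3.0] clock 98.2417
(np.float64(0.25151735522723484), np.int64(646), array([  0,   0, 154, 211, 146, 135,   0,   0])) (array([ 0.4455, -0.2828,  0.1312]), 0.020360086113214493, 1698) 99.4417
top0 (array([0.4561, 0.1095]), 0.08475466072559357, 0.22852589190006256, 9.841109275817871)
top2 (array([0.4757, 0.0774]), 0.08466549962759018, 0.22769257426261902, 9.462320327758789)
w_sp1 (array([0.4562, 0.1105]), 0.08545602858066559, 0.2303256392478943, 9.666407585144043)
w_sp2 (array([0.4559, 0.1103]), 0.0860665887594223, 0.23004145920276642, 9.819304466247559)
```

View pics/t5c.png

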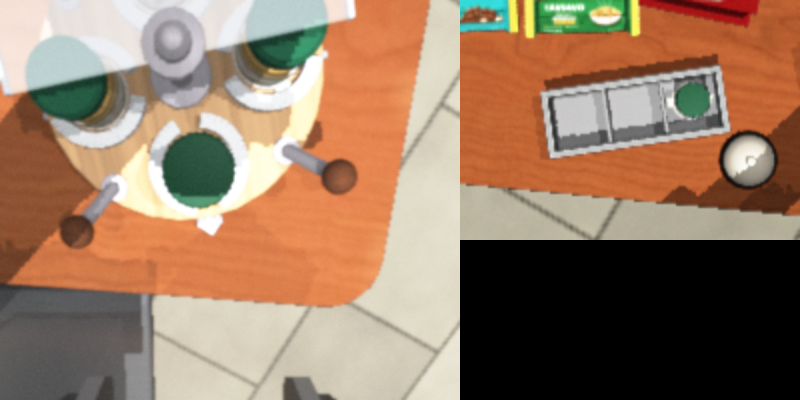

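The empty jar is at the front, clicked in. The crate has been knocked to (0.476,0.077) with the same yaw. Now unscrew.

```bash
python3 - <<'E'
from h import *
np.set_printoptions(precision=4,suppress=True)
env.set_gripper(.066);env.move_ptp([*FR,.22],down(rad(YAW-35)))
print(env.move_straight([*FR,.034+GH],speed=.08,contact_N=10));env.set_gripper(0,45);print(env.sense()["finger_gap"])
z=env.sense()["tcp_pos"][2]; twist(69)
ok=False
for d in (0,4,-7,9):
    if d: twist(d)
    env.wait(.2);h=env.move_straight([*FR,z+.02],speed=.03,contact_N=8);s=env.sense();print("lift hit",h,s["tcp_pos"][2]-z,s["force"],s["finger_gap"])
    if not h: ok=True;break
    env.move_straight([*FR,z],speed=.03)
print(ok)
if ok: env.move_straight([*FR,.27],speed=.2)
snap("top","top3");print(crate("top3"),env.sense()["finger_gap"],env.sense()["clock"],lid("top3",[.474,.01],s=.04))
E
```

```text
False
0.043105051065178555
twist 68.68096193724806 tq [-0.0408 -0.0461 -0.006 ] f [-0.1695 -1.1819  1.426 ] gap 0.04325094722787219
lift hit False 0.019946662415846084 [ 0.0983 -0.246  -1.1254] 0.04305619179859686
True
(array([0.4756, 0.0771]), 0.08499424159526825, 0.22818578779697418, 9.462300300598145) 0.043070199329503414 105.6083 (array([0.4917, 0.0071, 0.1031]), 0.020490456372499466, 125)
```

```bash
python3 - <<'E'
from h import *
np.set_printoptions(precision=4,suppress=True)
c,_,_,a=crate("top3");cell=c+.072*np.array([-np.sin(rad(a)),np.cos(rad(a))]);q=down(rad(a))
env.move_ptp([.43,-.05,.28],q);env.move_ptp([*cell,.25],q);env.move_straight([*cell,.10],speed=.15);env.wait(.2)
h=env.move_straight([*cell,.066],speed=.04,contact_N=5);print("place",h,env.sense()["tcp_pos"],env.sense()["force"])
env.set_gripper(.062);env.move_straight([*cell,.25],speed=.2)
print(fill(1),env.sense()["clock"])
E
```

```text
place True [0.4633 0.149  0.0704] [-1.0242  1.5528  4.0296]
pick hit False [0.5369 0.3716 0.0673] gap 0.04275206151113881
insert hit True [ 0.4461 -0.2827  0.1012] [-0.4733  0.8617  5.7344]
dz -0.00012468054558387176 gap 0.04317420708076646
lock [(np.float64(-9.8), 0.04), (np.float64(-19.6), 0.02), (np.float64(-29.6), 0.07), (np.float64(-39.6), 0.05), (np.float64(-49.6), 0.05), (np.float64(-59.6), 0.04), (np.float64(-69.5), 0.07), (np.float64(-79.5), 0.38), (np.float64(-89.7), 0.23)] gap 0.042743910169934875 f [-3.0598  4.5295  8.5906]
tug True 0.00019739186303645295 [-1.4239 -0.1355  1.7152] 0.043008155260008354
True 122.8417
```

```bash
python3 - <<'E'
from h import *
np.set_printoptions(precision=4,suppress=True)
leave();env.move_ptp([.38,-.15,.34],down(0));snap("wrist","z1");print(measure("z1"),lid("z1",FR))
env.move_ptp([.22,-.61,.23],down(-.34) if 0 else down(rad(-20)));snap("scene","z2");snap("top","z3")
print(crate("z3"),lid("z3",[.463,.149]),env.sense()["clock"])
o=np.hstack([cv2.resize(cv2.imread("pics/z1.png")[0:280,0:560],(400,300)),cv2.resize(cv2.imread("pics/z2.png")[130:370,150:490],(400,300))]);cv2.imwrite("pics/z.png",o)
E
```

```text
(np.float64(0.23113965314102988), np.int64(814), array([  3, 219, 163,  95, 209, 125,   0,   0])) (array([ 0.4474, -0.2841,  0.1314]), 0.021485790610313416, 1393)
(array([0.4757, 0.0771]), 0.084665447473526, 0.22818578779697418, 9.462313652038574) (array([0.4622, 0.1474, 0.1036]), 0.020856691524386406, 122) 126.7917
```

View pics/z.png

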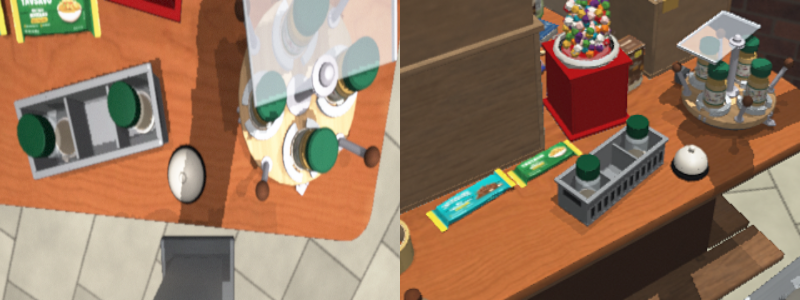

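The stand holds four upright full jars and is clicked in (0.2°). Both empties stand upright in the crate's end cells, and the bell is where it was.

```bash
python3 -c "
from workcell import env
print(env.hand_in())"
```

```text
the job is handed in; nothing more can be done
None
```

I handed the job in at about 127 s: all four stations hold a full jar, the three I added are twisted home, the stand is clicked in, and the empty jar is upright in the wash crate; on the way I tipped the first spare in its socket, righted it and locked it.

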